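Clamp a batten at the saw stop

TASK

Slide the pine batten on the saw bed so that it lies flat along the fence with its end against the steel length stop, pushing gently. Then turn the black cap of the hold-down clamp clockwise (seen from above) until the pad bears on the batten and the cap's slip clutch gives, and carry on only until the mark on the cap has slipped about an eighth of a turn (45 degrees) past the mark on the collar, never as far as a fifth of a turn. Let go, with the batten still held at the stop, and leave the other things on and around the bed as they are.

Things in the scene. Friction and masses are not known exactly. Their poses are not given: they have to be found in the camera images.
- bed: fixed aluminium saw bed, plate 220 x 500 x 30 mm, placed and turned anew each time. Origin on the table under the bed; z up, y along the fence towards the stop, x away from the robot towards the fence. Plate spans x -120..100, y -250..250, top at z 30 mm. Clamp post (x 71..97, y 63..97) behind the fence holds a round housing (radius 19, z 78..123) over the batten, axis at x 27.5, y 80
- stop_face (a point): centre of the face of the steel length stop that the batten's end must meet (fixed, at bed x 12, y 200, 10 mm above the plate; block 85 mm across, 42 mm high); the face looks to bed -y
- fence_face (a point): point on the fence's flat face that looks to bed -x (the robot side), at bed x 50, y 115, 10 mm above the plate. The fence is 20 mm thick, 40 mm above the plate and spans only bed y -20..250
- batten_mid (a point): centre (half-way up) of the loose pine batten, 45 (x) x 340 (y, length) x 20 mm, flat on the plate, 0.16 kg. Home, it is at bed x 27.5, y 30. It starts 12 to 32 mm short of the fence, 25 to 55 mm short of the stop, a little askew, passing under the raised clamp pad. Its end away from the stop reaches about 120 mm past the fence's end: there it can be gripped across its 45 mm width
- cap_grip (a point): middle of the grip bar of the clamp's black slip-clutch cap: upright bar 48 (x) x 14 (y) x 40 mm high on a low foot (radius 18); point on the vertical turning axis, 12 mm below the bar's top, 27 mm above the foot, 137 mm above the plate. x runs along the bar to the cap's mark. Clockwise from above (negative yaw) tightens; it keeps its height. Turns freely at 0.06 N m; on the batten this climbs within 0.3 rad to 0.25 N m, where it slips
- cap_mark (a point): steel mark at the end of the cap's bar, 24 mm from the axis; x points outwards from the axis; at the start it stands right above the collar's mark
- collar_mark (a point): pointer tab on the steel collar (radius 21 mm) just below the cap, 24 mm from the axis; x points outwards from the axis, y 90 degrees anticlockwise of it, z up. The collar is the screw: it turns with the cap (1 to 2.8 rad until the pad meets the batten) until the clutch slips, then stays. Slip = angle of cap_mark clockwise of this mark.
- plunger: the clamp's steel plunger with a round black rubber pad (radius 16 mm) under it, driven straight down by the collar; origin on its axis, hidden inside the housing. The pad starts a few millimetres (2.5 to 7) above the batten, differently each time: where it meets the batten is to be felt at the cap
- batten: the batten; origin at the centre of its underside
- stop: the length stop; origin at the centre of its underside, on the plate
- offcut: bystander: pine offcut 40 x 70 x 20 mm, on the bed near its robot-side edge; origin at its underside
- pencil: bystander: flat carpenter's pencil 14 x 150 x 8 mm, on the bed near its robot-side edge; origin at its underside
- tape: bystander: tape measure 70 x 35 x 65 mm on the table beyond the fence; origin at its underside
- glue: bystander: white glue bottle, 56 mm diameter, 150 mm tall, on the table beyond the bed; origin at its underside
- jar: bystander: glass jar, 66 mm diameter, 80 mm tall, on the table beyond the bed; origin at its underside
- square: bystander: combination square with 120 mm stock and 160 mm blade, flat on the table off the bed's end away from the stop; origin at the stock's underside
- driver: bystander: screwdriver on the table off the stop end of the bed

How it is judged:
By the outcome, as a careful person would: the job done as asked, in the order asked, and still so for the second after the job is handed in, with the robot touching nothing.
It also fails if it takes over 72 s, if anything falls off the work surface, if the arm or the gripper's body presses on something with over 40 N, if the wrist force passes 120 N, or if a joint passes its speed limit or range.

ROBOT

A 7-joint arm with a two-finger parallel gripper is mounted at the origin on the work surface. World frame = base frame: x ahead of the robot, y to its left, z up, the work surface at z = 0. Lengths are in m, angles in rad, forces in N, time in s.
With the tool pointing down it reaches from about 0.425 to 0.925 m from the base axis. Payload 6.8 kg.
Tool frame: the origin (TCP) lies between the finger pads; the fingertips stand 22 mm ahead of it and the grasp point (between the pads) lies 3 mm ahead of it; z points along the fingers, y is the direction in which the jaws open and shut (so a half turn about z gives the same grasp; the last joint's range is limited). The gripper opens to 85 mm and grips with 20 to 120 N. Pads are 22 mm wide; open, the fingers measure 114 mm over their backs; the gripper's body (76 mm by 85 mm) begins 54 mm behind the grasp point. The pads swing forward as they close: fully open they stand 13 mm farther back than shut.
Start: joints at [-1.39, 0.477, 0.022, 1.555, -0.011, 1.109, -0.083], TCP at [0.192, 0.647, 0.216] pointing down, gripper open.
Joint ranges: [-2.96, 2.96], [-0.34, 2.1], [-1.41, 1.46], [0.24, 2.44], [-1.37, 4.51], [0.17, 1.92], [-2.96, 2.96]. Speed limits (rad/s): [2.39, 2.39, 3.14, 3.14, 3.14, 3.14, 3.14].

INTERFACE

Orientations are given as a unit quaternion [w, x, y, z].
In Python, from station import bot gives the robot as it stands. The module is installed in compiled form; this text tells all that it offers.
- The arm moves only by the tool drive_tool, never from a script. Its argument "series" is one flat list of numbers, 7 for each row, row after row: the opening, from -1 (shut) to 1 (fully open), then the shift along the tool's x, y, z in mm, then the turn, a rotation vector about the tool's x, y, z in rad. In form: [jaw, x, y, z, wx, wy, wz, jaw, x, y, z, wx, wy, wz, ...]. A call has 1 to 12 rows; each row shifts and turns the commanded pose from where the row before left it, along the tool's axes as they then stand; what a row does not reach is not made up. A row lasts 1/8 s, in which the tool goes at most 62.5 mm and 10.7 degrees, less where a joint would pass 70% of its speed; a pose out of reach is approached as far as the arm can. A call with a gripper value outside its range is refused whole. The fingers move at their own pace and stop on an object; "force" is the grip in N (left out, the last holds). Time passes only in rows, so rows that do not move let the fingers close. It gives the time, the measured TCP pose, the force and the opening at its end, in the units of the state.
- bot.get_obs(): the state, without advancing time (a new reading comes with each control period).
- bot.read_camera(name): name is "scene" or "side" or "wrist"; returns a dict with "pixels" (480x640x3 uint8, blue, green, red), "camera_matrix" (3x3 intrinsics, pixels), "distortion" ([k1, k2, p1, p2, k3] as OpenCV has them; the pictures are not rectified), "rvec" (rotation vector, rad) and "tvec" (3), from world to camera coordinates, as OpenCV has them. Camera axes: x right, y down, z forward; pixel columns grow to the right and rows downward; lengths in m; the calibration is good to about 2 mm. A picture is of the moment at which its call begins. There is no depth.
- bot.hand_in(): hands the job in, once; it reports no verdict.
The state is a dict: "t": time; "q": joint angles; "joint_vel": joint speeds; "joint_torque": joint torques, N m; "eef_pos": TCP position; "tool_rot": TCP orientation; "contact_force": force on the tool from outside, world axes, zero at the start; "torque": the same for the moment, N m; "gripper_width": opening from 0.0 (shut) to 1.0 (fully open).
Only numpy, scipy, OpenCV 4.12 (cv2) and the standard library are available. Lean on these libraries where they do the work, as an engineer would, in place of code of your own. Each camera call takes 0.05 s, during which the arm holds its last target. There are 200 camera calls.

## Working session

There is one attempt and no reset: what is moved stays moved. The work goes in short steps, Python scripts to look and compute and a tool call to move; the robot and the scene stay as the last step left them, time stands still between calls to the robot, and variables do not carry over. Pictures are saved under pics/ and viewed, about 8 in all and at most 12, crops included, and the job is handed in when it is done.

Besides the shell and the picture viewer there is one more tool, called after ">>>" by a JSON object that holds its "name" and its "arguments", one argument or row to a line. drive_tool: Moves the arm, as the interface text tells. Its arguments: {"type":"object","properties":{"series":{"type":"array"},"force":{"type":"number"}},"required":["series"]}

```bash
mkdir -p pics; cat > h.py <<'E'
import numpy as np, cv2
from scipy.spatial.transform import Rotation as R
from station import bot
def cam(n):
    c=bot.read_camera(n); return c
def ray(c,uv,z):
    K=np.array(c["camera_matrix"],float);d=np.array(c["distortion"],float)
    p=cv2.undistortPoints(np.array(uv,float).reshape(-1,1,2),K,d).reshape(-1,2)
    Rm=cv2.Rodrigues(np.array(c["rvec"],float))[0];t=np.array(c["tvec"],float).reshape(3)
    o=-Rm.T@t
    D=np.c_[p,np.ones(len(p))]@Rm
    return o+D*((np.broadcast_to(z,len(p))-o[2])/D[:,2])[:,None]
def proj(c,P):
    return cv2.projectPoints(np.array(P,float).reshape(-1,3),np.array(c["rvec"],float),np.array(c["tvec"],float),np.array(c["camera_matrix"],float),np.array(c["distortion"],float))[0].reshape(-1,2)
def st():
    o=bot.get_obs()
    print({k:np.round(o[k],3).tolist() for k in ("t","eef_pos","tool_rot","contact_force","torque","gripper_width","q")})
    return o
E
python3 - <<'E'
from h import *
st()
import pickle
C={}
for n in("scene","side","wrist"):
    C[n]=cam(n); cv2.imwrite(f"pics/{n}0.png",C[n]["pixels"])
    c=C[n];Rm=cv2.Rodrigues(np.array(c["rvec"],float))[0];print(n,(-Rm.T@np.array(c["tvec"]).reshape(3)).round(3),Rm[2].round(2))
pickle.dump(C,open("c0.pkl","wb"))
E
```

```text
{'t': 0.0, 'eef_pos': [0.192, 0.646, 0.215], 'tool_rot': [-0.0, 0.144, 0.99, -0.001], 'contact_force': [-0.267, -0.265, -0.124], 'torque': [-0.013, 0.043, -0.031], 'gripper_width': 0.999, 'q': [-1.39, 0.478, 0.022, 1.556, -0.011, 1.109, -0.083]}
scene [ 1.65  -0.163  0.927] [-0.8   0.14 -0.59]
side [-0.209 -0.752  0.836] [ 0.61  0.57 -0.55]
wrist [0.129 0.666 0.373] [ 0.25 -0.08 -0.96]
```

View pics/scene0.png

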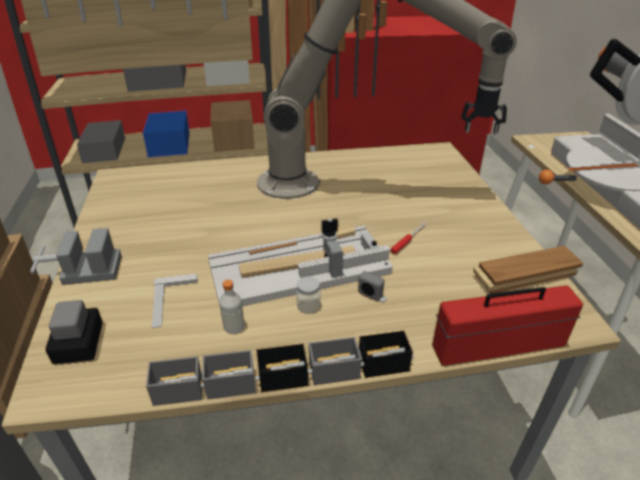

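View pics/side0.png

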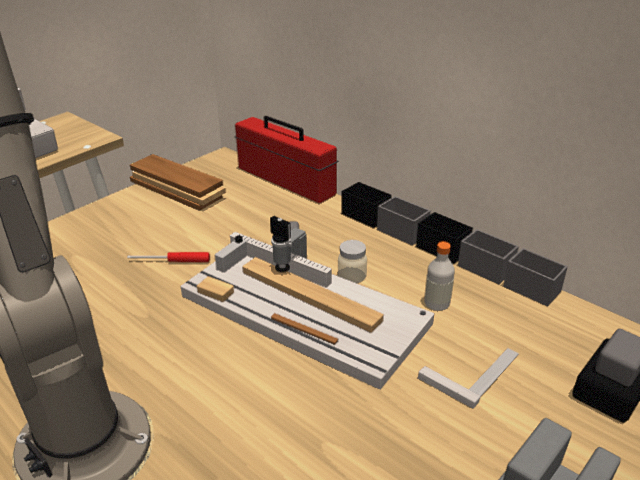

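The scene picture shows the bed at about (210–390, 230–300). In the side picture the bed spans (182–433, 235–385) with the clamp cap near (282, 228), and the offcut and pencil sit near the robot-side edge. I'll enlarge the side picture.

```bash
python3 - <<'E'
import cv2
a=cv2.imread("pics/side0.png")[205:390,175:440]
cv2.imwrite("pics/sidec.png",cv2.resize(a,None,fx=3,fy=3,interpolation=cv2.INTER_CUBIC))
a=cv2.imread("pics/scene0.png")[210:310,200:400]
cv2.imwrite("pics/scenec.png",cv2.resize(a,None,fx=4,fy=4,interpolation=cv2.INTER_CUBIC))
E
```

```text
(no output)
```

View pics/sidec.png

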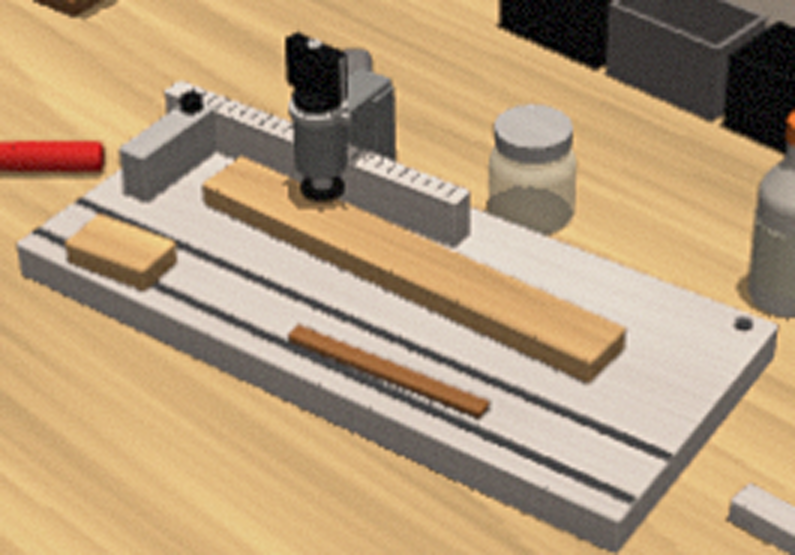

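View pics/scenec.png

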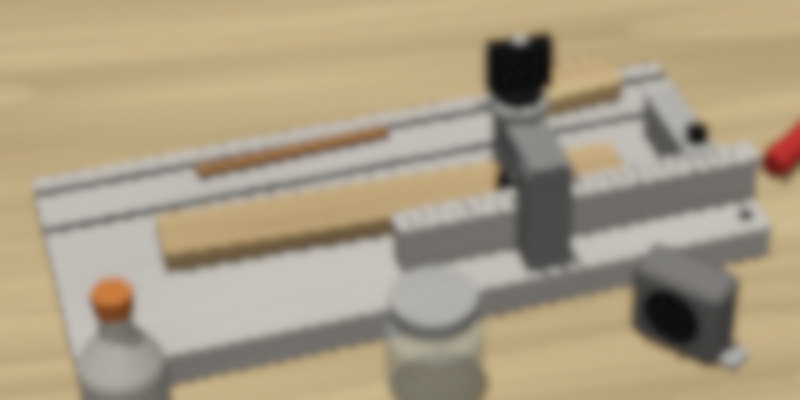

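```bash
cat >> h.py <<'E'
from scipy.optimize import least_squares
def fit(obs,x0):
    # obs: list (cam, uv, local xyz m); pose x,y,yaw
    def W(p,L):
        c,s=np.cos(p[2]),np.sin(p[2]); return np.array([p[0]+c*L[0]-s*L[1],p[1]+s*L[0]+c*L[1],L[2]])
    f=lambda p:np.concatenate([(proj(c,W(p,L))[0]-uv) for c,uv,L in obs])
    r=least_squares(f,x0,loss="soft_l1"); return r.x,r.fun.reshape(-1,2)
E
python3 - <<'E'
from h import *
import pickle
C=pickle.load(open("c0.pkl","rb"));S,N=C["side"],C["scene"]
a=lambda u,v:np.array([u/3+175-.33,v/3+205-.33]); b=lambda u,v:np.array([u/4+200-.37,v/4+210-.37])
m=lambda *l:np.array(l)/1000
o=[(S,a(617,523),m(-120,-250,30)),(S,a(20,245),m(-120,250,30)),(S,a(776,328),m(100,-250,30)),(S,a(142,160),m(-30.5,200,72)),(S,a(453,205),m(50,-20,70)),(S,a(469,190),m(70,-20,70)),
(N,b(35,182),m(-120,-250,30)),(N,b(660,65),m(-120,250,30)),(N,b(397,216),m(70,-20,70)),(N,b(757,152),m(70,250,70)),(N,b(768,215),m(100,250,30))]
x0=ray(S,[a(400,300)],.03)[0]
bed,r=fit(o,[x0[0],x0[1],0.2]);print("bed",bed.round(4),r.round(1).tolist())
o=[(S,a(204,185),m(-22.5,170,50)),(S,a(240,158),m(22.5,170,50)),(S,a(588,362),m(-22.5,-170,50)),(S,a(625,330),m(22.5,-170,50)),(N,b(158,213),m(-22.5,-170,50)),(N,b(167,257),m(22.5,-170,50)),(N,b(622,150),m(22.5,170,50))]
bt,r=fit(o,bed);print("bat",bt.round(4),r.round(1).tolist())
c,s=np.cos(bed[2]),np.sin(bed[2]);Rb=np.array([[c,-s],[s,c]])
print("batten in bed",(Rb.T@(bt[:2]-bed[:2])).round(4),bt[2]-bed[2])
for l in [(27.5,80),(27.5,30),(27.5,-110)]: print(l,(bed[:2]+Rb@m(*l)).round(4))
cx=bed[:2]+Rb@m(27.5,80)
print(proj(S,[[*cx,.179]]),proj(N,[[*cx,.179]]), a(317,42),b(520,42))
E
```

```text
bed [ 0.5205 -0.0277  0.147 ] [[-0.1, 0.4], [-2.7, -0.5], [0.8, -0.6], [-0.7, -0.4], [0.1, -0.0], [0.0, 0.3], [-1.4, -1.2], [-1.3, -1.3], [0.1, 3.0], [0.3, 0.6], [0.7, 1.9]]
bat [ 0.5272 -0.0315  0.1036] [[-2.3, -0.3], [-0.7, -0.7], [0.4, 0.6], [0.4, -0.9], [-1.4, -0.0], [-1.3, -1.2], [1.6, 5.5]]
batten in bed [ 0.0062 -0.0047] -0.043453087826695894
(27.5, 80) [0.5359 0.0554]
(27.5, 30) [0.5433 0.006 ]
(27.5, -110) [ 0.5638 -0.1325]
[[278.90837327 219.51305824]] [[328.93788478 218.87149456]] [280.33666667 218.67      ] [329.63 220.13]
```

```bash
cat >> h.py <<'E'
def plan(pos,psi,n,jaw=1,frm=None):
    "rows to go from present (or frm=(pos,psi)) to TCP pos, tool-y angle psi, tool down; per-row rounded numbers"
    o=bot.get_obs()
    if frm is None:
        q=o["tool_rot"];r=R.from_quat([q[1],q[2],q[3],q[0]]);y=r.as_matrix()[:,1];p0=np.array(o["eef_pos"]);a0=np.arctan2(y[1],y[0])
        print("tilt z",r.as_matrix()[:,2].round(4),"psi",a0.round(4))
    else: p0,a0=np.array(frm[0]),frm[1]
    da=(psi-a0); p=p0.copy(); a=a0
    for i in range(n):
        t=p0+(np.array(pos)-p0)*(i+1)/n; d=t-p
        x=np.array([-np.sin(a),np.cos(a)]);y=np.array([np.cos(a),np.sin(a)])
        l=np.round([x@d[:2]*1e3,y@d[:2]*1e3,-d[2]*1e3],1); w=round(-da/n,3)
        print(f"{jaw},{l[0]},{l[1]},{l[2]},0,0,{w},")
        p=p+np.array([*(x*l[0]+y*l[1])/1e3,-l[2]/1e3]); a=a-w
E
python3 - <<'E'
from h import *
plan([.45,.36,.34],0.8,10)
plan([.535,.055,.36],0.147,9,frm=([.45,.36,.34],0.8))
E
```

```text
tilt z [-3.0e-04 -1.4e-03 -1.0e+00] psi 1.282
1,-32.9,-20.1,-12.5,0,0,0.048,
1,-33.8,-18.6,-12.5,0,0,0.048,
1,-34.7,-16.8,-12.5,0,0,0.048,
1,-35.4,-15.2,-12.6,0,0,0.048,
1,-36.1,-13.5,-12.5,0,0,0.048,
1,-36.7,-11.8,-12.5,0,0,0.048,
1,-37.3,-9.9,-12.5,0,0,0.048,
1,-37.7,-8.2,-12.5,0,0,0.048,
1,-38.0,-6.3,-12.5,0,0,0.048,
1,-38.3,-4.5,-12.6,0,0,0.048,
1,-30.4,-17.7,-2.2,0,0,0.073,
1,-31.6,-15.5,-2.2,0,0,0.073,
1,-32.6,-13.1,-2.3,0,0,0.073,
1,-33.5,-10.7,-2.2,0,0,0.073,
1,-34.2,-8.3,-2.2,0,0,0.073,
1,-34.8,-5.7,-2.2,0,0,0.073,
1,-35.0,-3.1,-2.3,0,0,0.073,
1,-35.2,-0.6,-2.2,0,0,0.073,
1,-35.1,1.9,-2.2,0,0,0.073,
```

>>> {"name": "drive_tool", "arguments": {
  "series": [1,-33,-20,-12.5,0,0,0.048,1,-34,-18.5,-12.5,0,0,0.048,1,-34.5,-17,-12.5,0,0,0.048,1,-35.5,-15,-12.5,0,0,0.048,1,-36,-13.5,-12.5,0,0,0.048,1,-36.5,-12,-12.5,0,0,0.048,1,-37.5,-10,-12.5,0,0,0.048,1,-37.5,-8,-12.5,0,0,0.048,1,-38,-6.5,-12.5,0,0,0.048,1,-38.5,-4.5,-12.5,0,0,0.048]
}}

```text
t: 1.4
eef_pos: [0.451, 0.3586, 0.3412]
tool_rot: [-0.0, 0.376, 0.927, 0.0]
contact_force: [0.3, 0.7, 0.0]
gripper_width: 1.001
```

>>> {"name": "drive_tool", "arguments": {
  "series": [1,-30.5,-17.5,-2.2,0,0,0.073,1,-31.5,-15.5,-2.2,0,0,0.073,1,-32.5,-13,-2.2,0,0,0.073,1,-33.5,-10.5,-2.2,0,0,0.073,1,-34,-8.5,-2.2,0,0,0.073,1,-35,-5.5,-2.2,0,0,0.073,1,-35,-3,-2.2,0,0,0.073,1,-35,-0.5,-2.2,0,0,0.073,1,-35,2,-2.2,0,0,0.073,1,0,0,0,0,0,0]
}}

```text
t: 2.65
eef_pos: [0.5371, 0.0517, 0.3608]
tool_rot: [0.001, 0.657, 0.754, -0.0]
contact_force: [0.6, 0.2, 0.9]
gripper_width: 1.001
```

```bash
python3 - <<'E'
from h import *
import pickle
st();c=cam("wrist");pickle.dump(c,open("w1.pkl","wb"));cv2.imwrite("pics/w1.png",c["pixels"])
print(proj(c,[[.5359,.0554,.179],[.5359,.0554,.14]]))
E
```

```text
{'t': 2.65, 'eef_pos': [0.537, 0.052, 0.361], 'tool_rot': [0.001, 0.657, 0.754, -0.0], 'contact_force': [0.563, 0.235, 0.929], 'torque': [-0.008, -0.001, 0.03], 'gripper_width': 1.001, 'q': [-0.684, 0.144, 0.542, 1.71, -0.075, 1.309, 0.009]}
[[319.64917448 207.52410949]
 [319.8044998  201.27879812]]
```

View pics/w1.png

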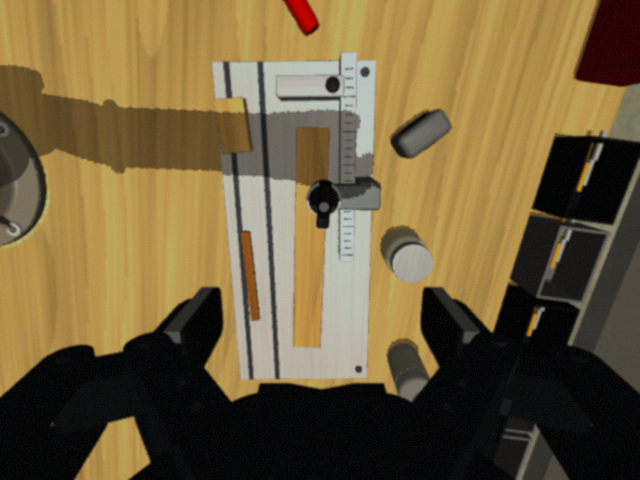

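The wrist picture shows the bed at (213–376, 60–380), the batten from (312,128) to (308,347), and the cap near (323,200). The square isn't in view. I'll enlarge it, turned sideways.

```bash
python3 - <<'E'
import cv2
a=cv2.imread("pics/w1.png")
b=cv2.resize(a[120:390,205:395],None,fx=2.9,fy=2.9,interpolation=cv2.INTER_CUBIC)
b=cv2.rotate(b,cv2.ROTATE_90_COUNTERCLOCKWISE)
c=cv2.resize(a[160:250,290:390],None,fx=6,fy=6,interpolation=cv2.INTER_CUBIC)
cv2.imwrite("pics/w1b.png",b);cv2.imwrite("pics/w1c.png",c);print(b.shape,c.shape)
E
```

```text
(551, 783, 3) (540, 600, 3)
```

View pics/w1b.png

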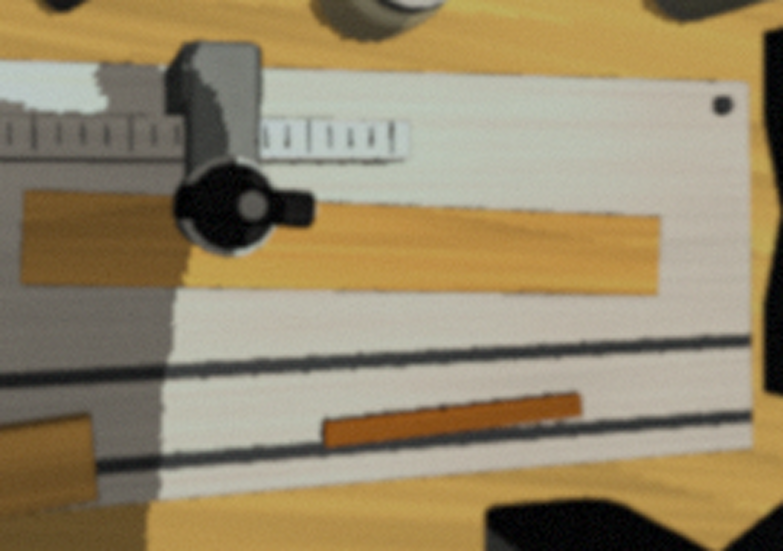

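View pics/w1c.png

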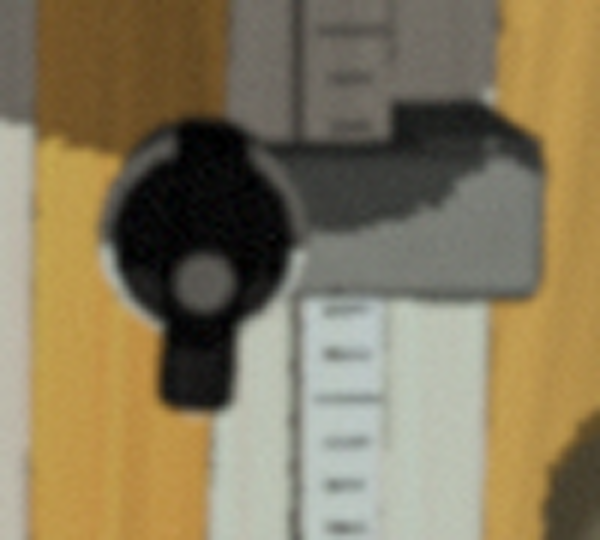

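```bash
python3 - <<'E'
from h import *
import pickle
C=pickle.load(open("c0.pkl","rb"));S,N=C["side"],C["scene"];W=pickle.load(open("w1.pkl","rb"))
a=lambda u,v:np.array([u/3+175-.33,v/3+205-.33]); b=lambda u,v:np.array([u/4+200-.37,v/4+210-.37])
w=lambda u,v:np.array([(550-v)/2.9+205-.33,u/2.9+120-.33]); i=lambda u,v:np.array([u,v])
m=lambda *l:np.array(l)/1000
oS=[(S,a(617,523),m(-120,-250,30)),(S,a(776,328),m(100,-250,30)),(S,a(142,160),m(-30.5,200,72)),(S,a(453,205),m(50,-20,70)),(S,a(469,190),m(70,-20,70))]
oW=[(W,w(749,82),m(100,-250,30)),(W,w(752,448),m(-120,-250,30)),(W,w(408,158),m(50,-20,70)),(W,w(410,120),m(70,-20,70)),(W,i(278,97),m(-30.5,200,72)),(W,i(376,61),m(100,250,30)),(W,i(213,61),m(-120,250,30))]
bS=[(S,a(204,185),m(-22.5,170,50)),(S,a(240,158),m(22.5,170,50)),(S,a(588,362),m(-22.5,-170,50)),(S,a(625,330),m(22.5,-170,50))]
bW=[(W,w(23,190),m(22.5,170,50)),(W,w(21,285),m(-22.5,170,50)),(W,w(660,215),m(22.5,-170,50)),(W,w(657,294),m(-22.5,-170,50))]
for nm,o,q in(("S",oS,bS),("W",oW,bW),("SW",oS+oW,bS+bW)):
    bed,r=fit(o,[.52,-.03,.147]);bt,r2=fit(q,bed)
    print(nm,bed.round(4),bt.round(4),abs(r).max().round(1),abs(r2).max().round(1))
    c,s=np.cos(bed[2]),np.sin(bed[2]);Rb=np.array([[c,-s],[s,c]])
    print("  batten in bed",(Rb.T@(bt[:2]-bed[:2])).round(4),(bt[2]-bed[2]).round(4),"axis",(bed[:2]+Rb@m(27.5,80)).round(4))
k=lambda u,v:i(u/6+290-.4,v/6+160-.4)
print("cap top mid W",ray(W,[k(203,275)],.179),"S",ray(S,[a(314,42)],.179),ray(N,[b(520,40)],.179))
P=ray(W,[k(207,130),k(197,405)],.179);print(P.round(4),np.arctan2(*(P[0]-P[1])[[1,0]]), np.linalg.norm(P[0]-P[1]))
P=ray(W,[w(323,432),w(580,403)],.038);print("pencil bed",((P[:,:2]-bed[:2])@Rb).round(3))
E
```

```text
S [ 0.5206 -0.0276  0.1461] [ 0.5272 -0.0325  0.0946] 0.7 1.6
  batten in bed [ 0.0058 -0.0058] -0.0515 axis [0.5361 0.0556]
W [ 0.5252 -0.0264  0.1418] [ 0.5313 -0.03    0.1008] 1.8 1.0
  batten in bed [ 0.0056 -0.0045] -0.041 axis [0.5411 0.0567]
SW [ 0.5242 -0.0263  0.1419] [ 0.5307 -0.0302  0.0985] 1.6 1.7
  batten in bed [ 0.0058 -0.0047] -0.0434 axis [0.5402 0.0568]
cap top mid W [[0.5395003  0.05811398 0.179     ]] S [[0.53887534 0.05717847 0.179     ]] [[0.53992431 0.0565848  0.179     ]]
[[0.5368 0.0829 0.179 ]
 [0.5416 0.035  0.179 ]] 1.6722632932010237 0.048118636406892894
pencil bed [[-0.089  0.018]
 [-0.083 -0.131]]
```

```bash
python3 - <<'E'
from h import *
plan([.5445,-.174,.15],0.10,7,jaw=0.75)
print("then down 94")
E
```

```text
tilt z [ 1.e-04 -1.e-04 -1.e+00] psi 0.1408
0.75,-32.4,-3.5,30.1,0,0,0.006,
0.75,-32.5,-3.2,30.0,0,0,0.006,
0.75,-32.5,-3.1,30.1,0,0,0.006,
0.75,-32.5,-2.9,30.1,0,0,0.006,
0.75,-32.5,-2.7,30.1,0,0,0.006,
0.75,-32.5,-2.5,30.0,0,0,0.006,
0.75,-32.6,-2.3,30.1,0,0,0.006,
then down 94
```

>>> {"name": "drive_tool", "arguments": {
  "series": [0.75,-32.5,-3.5,20,0,0,0.006,0.75,-32.5,-3.2,30,0,0,0.006,0.75,-32.5,-3,30,0,0,0.006,0.75,-32.5,-3,30,0,0,0.006,0.75,-32.5,-2.7,30,0,0,0.006,0.75,-32.5,-2.5,30,0,0,0.006,0.75,-32.5,-2.3,30,0,0,0.005,0.75,0,0,30,0,0,0,0.75,0,0,30,0,0,0,0.75,0,0,20,0,0,0]
}}

```text
t: 3.95
eef_pos: [0.5448, -0.1706, 0.0785]
tool_rot: [-0.001, 0.669, 0.743, -0.0]
contact_force: [0.4, -0.7, -0.5]
gripper_width: 0.874
```

```bash
python3 - <<'E'
from h import *
import pickle
st();plan([.5445,-.174,.056],.1,3,jaw=.75)
c=cam("wrist");pickle.dump(c,open("w2.pkl","wb"));cv2.imwrite("pics/w2.png",c["pixels"])
E
```

```text
{'t': 3.95, 'eef_pos': [0.545, -0.171, 0.079], 'tool_rot': [-0.001, 0.669, 0.743, -0.0], 'contact_force': [0.405, -0.713, -0.473], 'torque': [-0.034, -0.028, -0.018], 'gripper_width': 0.874, 'q': [-0.208, 0.528, 0.529, 1.949, -0.378, 0.764, 0.645]}
tilt z [-0.0019  0.0011 -1.    ] psi 0.1056
0.75,-1.1,-0.2,7.5,0,0,0.002,
0.75,-1.2,-0.2,7.5,0,0,0.002,
0.75,-1.1,-0.2,7.5,0,0,0.002,
```

View pics/w2.png

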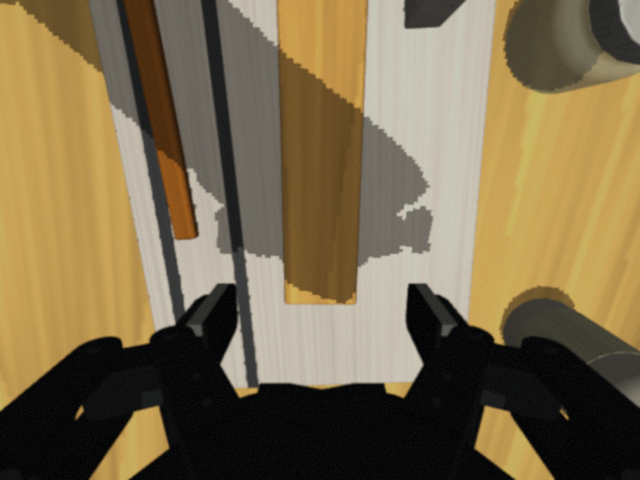

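The batten's end lies at (285–357, 303), centred between the fingers at (235/410, 310), so I can lower and grip.

>>> {"name": "drive_tool", "arguments": {
  "series": [0.6,-1.5,0,10,0,0,0.005,0.6,-1,0,10,0,0,0,0.6,0,0,0,0,0,0,-1,0,0,0,0,0,0,-1,0,0,0,0,0,0,-1,0,0,0,0,0,0,-1,0,0,0,0,0,0,-1,0,0,0,0,0,0],
  "force": 25
}}

```text
t: 5.0
eef_pos: [0.5453, -0.1744, 0.0604]
tool_rot: [0.0, 0.671, 0.741, 0.0]
contact_force: [-0.6, -0.6, -0.3]
gripper_width: -0.002
```

```bash
python3 - <<'E'
from h import *
st()
plan([0,0,0],0,1)
E
```

```text
{'t': 5.0, 'eef_pos': [0.545, -0.174, 0.06], 'tool_rot': [0.0, 0.671, 0.741, 0.0], 'contact_force': [-0.595, -0.604, -0.26], 'torque': [0.015, 0.014, -0.013], 'gripper_width': -0.002, 'q': [-0.188, 0.556, 0.513, 1.956, -0.4, 0.73, 0.662]}
tilt z [ 1.e-04  0.e+00 -1.e+00] psi 0.099
1,227.5,-525.4,60.4,0,0,0.099,
```

```bash
python3 - <<'E'
from h import *
import pickle
c=cam("wrist");pickle.dump(c,open("w3.pkl","wb"))
s=cam("side");pickle.dump(s,open("s3.pkl","wb"))
a=cv2.resize(c["pixels"],(400,300));b=cv2.resize(s["pixels"][205:395,170:440],(800,563))[:, :]
b=cv2.resize(s["pixels"][230:380,185:435],(400,240))
d=cv2.resize(s["pixels"][270:370,290:420],(390,300),interpolation=cv2.INTER_CUBIC)
top=np.hstack([a,np.pad(d,((0,0),(0,10),(0,0)))])
bot_=np.hstack([b,cv2.resize(cam("scene")["pixels"][210:310,200:366],(400,240))])
cv2.imwrite("pics/m3.png",np.vstack([top,bot_]))
E
```

```text
(no output)
```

View pics/m3.png

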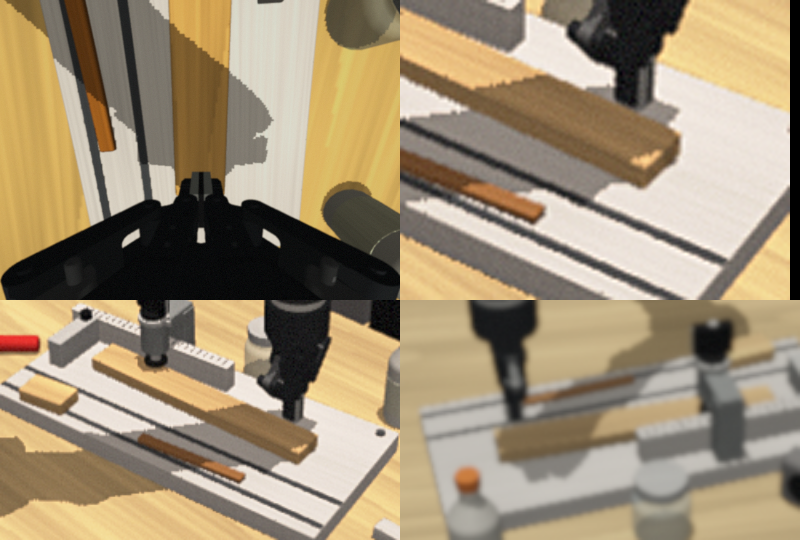

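```bash
python3 - <<'E'
from h import *
import pickle
s=pickle.load(open("s3.pkl","rb"))
for z in(.03,.038,.05,.06,.08,.1,.12,.15):print(z,proj(s,[[.5453,-.1744,z]]).round(1))
w=pickle.load(open("w3.pkl","rb"))
for z in(.038,.06,.1):print(z,proj(w,[[.5453,-.1744,z]]).round(1))
E
```

```text
0.03 [[366.7 321.7]]
0.038 [[366.8 318.7]]
0.05 [[367. 314.]]
0.06 [[367.2 310. ]]
0.08 [[367.5 302. ]]
0.1 [[367.9 293.9]]
0.12 [[368.2 285.6]]
0.15 [[368.8 272.8]]
0.038 [[319.6 264.8]]
0.06 [[319.4 279.8]]
0.1 [[318.7 319.4]]
```

```bash
python3 - <<'E'
from h import *
import pickle
s=pickle.load(open("s3.pkl","rb"));C=pickle.load(open("c0.pkl","rb"));n=C["scene"]
f=lambda p:np.r_[proj(s,p)[0]-[368.7,305.5],proj(n,p)[0]-[247.7,258.7]]
r=least_squares(f,[.54,-.17,.06]);print("tip",r.x.round(4),r.fun.round(1))
w2=pickle.load(open("w2.pkl","rb"))
for z in(.03,.04,.05,.06):
    P=ray(w2,[(285.5,303),(356.5,303)],z);print(z,np.linalg.norm(P[0]-P[1]).round(4),P.round(4).tolist())
w1=pickle.load(open("w1.pkl","rb"))
P=ray(w1,[(305.3-.0,120+658/2.9)],.05)
for z in(.03,.04,.05,.06):
    P=ray(w1,[((550-215)/2.9+204.7,347.2),((550-294)/2.9+204.7,346.2)],z);print(z,np.linalg.norm(P[0]-P[1]).round(4))
# initial picture: fingertips vs TCP
print(proj(n,[[.192,.646,.216-k] for k in (0,.009,.022)]).round(1).tolist())
E
```

```text
tip [ 0.5435 -0.1769  0.0751] [-0.8 -0.5 -1.1  0.8]
0.03 0.0486 [[0.5252, -0.2103, 0.03], [0.5735, -0.2051, 0.03]]
0.04 0.0463 [[0.5258, -0.2051, 0.04], [0.5719, -0.2002, 0.04]]
0.05 0.0439 [[0.5265, -0.2, 0.05], [0.5702, -0.1953, 0.05]]
0.06 0.0416 [[0.5272, -0.1948, 0.06], [0.5685, -0.1904, 0.06]]
0.03 0.0459
0.04 0.045
0.05 0.044
0.06 0.0431
[[479.0, 140.2], [478.6, 142.6], [477.9, 146.0]]
```

The side and scene views put the shut fingertips at about z 0.074, while the TCP reads 0.060. The tips therefore stand about 36 mm farther back than stated, and the fingers closed in air above the batten. I'll open, lower in small steps and watch the force.

>>> {"name": "drive_tool", "arguments": {
  "series": [0.5,0,0,0,0,0,0,0.5,0,0,0,0,0,0,0.5,0,0,0,0,0,0,0.5,0,0,0,0,0,0,0.5,0,0,10,0,0,0,0.5,0,0,10,0,0,0,0.5,0,0,5,0,0,0,0.5,0,0,5,0,0,0]
}}

```text
t: 6.15
eef_pos: [0.5451, -0.1745, 0.0298]
tool_rot: [-0.0, 0.671, 0.741, -0.0]
contact_force: [-0.5, -0.3, 0.3]
gripper_width: 0.75
```

>>> {"name": "drive_tool", "arguments": {
  "series": [0.5,0,0,3,0,0,0,0.5,0,0,3,0,0,0,0.5,0,0,2,0,0,0,0.5,0,0,0,0,0,0]
}}

```text
t: 6.65
eef_pos: [0.5453, -0.1744, 0.0223]
tool_rot: [-0.0, 0.671, 0.741, -0.0]
contact_force: [0.5, -0.4, -0.6]
gripper_width: 0.753
```

```bash
python3 - <<'E'
from h import *
st()
s=cam("side");c=cam("wrist")
d=cv2.resize(s["pixels"][270:345,320:420],(800,600),interpolation=cv2.INTER_CUBIC)
d[:225,500:]=cv2.resize(c["pixels"],(300,225))
cv2.imwrite("pics/m4.png",d)
E
```

```text
{'t': 6.65, 'eef_pos': [0.545, -0.174, 0.022], 'tool_rot': [-0.0, 0.671, 0.741, -0.0], 'contact_force': [0.451, -0.37, -0.62], 'torque': [0.007, -0.043, -0.014], 'gripper_width': 0.753, 'q': [-0.155, 0.614, 0.472, 1.969, -0.441, 0.66, 0.695]}
```

View pics/m4.png

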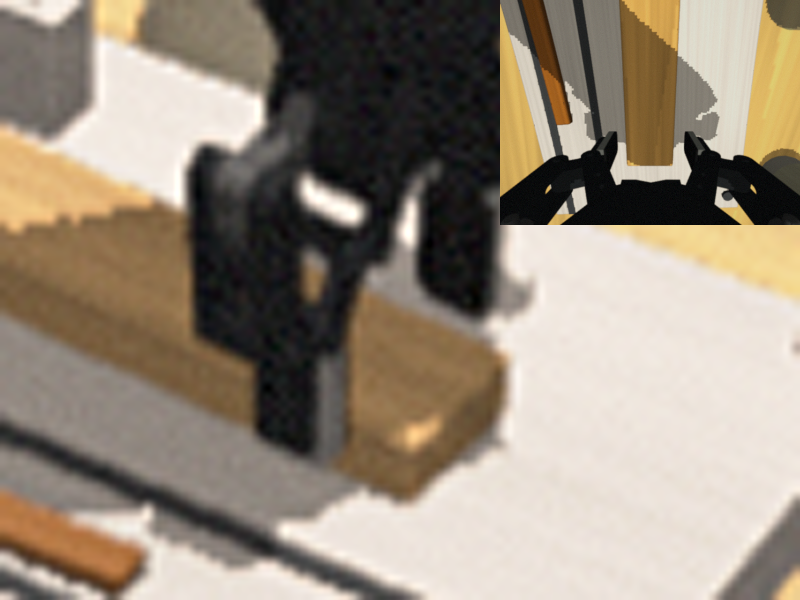

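The side view shows the near finger beside the batten, its tip at (290, 445) just above the plate. I'll lower 4 mm and close.

>>> {"name": "drive_tool", "arguments": {
  "series": [0.5,0,0,4,0,0,0,-1,0,0,0,0,0,0,-1,0,0,0,0,0,0,-1,0,0,0,0,0,0,-1,0,0,0,0,0,0],
  "force": 25
}}

```text
t: 7.38
eef_pos: [0.5452, -0.1744, 0.0183]
tool_rot: [-0.0, 0.671, 0.741, -0.0]
contact_force: [-0.7, 0.7, -0.6]
gripper_width: 0.518
```

```bash
python3 - <<'E'
from h import *
st()
E
```

```text
{'t': 7.375, 'eef_pos': [0.545, -0.174, 0.018], 'tool_rot': [-0.0, 0.671, 0.741, -0.0], 'contact_force': [-0.738, 0.713, -0.588], 'torque': [-0.045, 0.016, 0.044], 'gripper_width': 0.518, 'q': [-0.152, 0.62, 0.467, 1.97, -0.445, 0.653, 0.699]}
```

>>> {"name": "drive_tool", "arguments": {
  "series": [-1,2,0,0,0,0,-0.011,-1,3,2,0,0,0,-0.011,-1,4,4,0,0,0,-0.011,-1,5,5,0,0,0,-0.01,-1,5,5,0,0,0,0,-1,5,4,0,0,0,0,-1,3,2,0,0,0,0,-1,0,0,0,0,0,0]
}}

```text
t: 8.38
eef_pos: [0.5637, -0.1443, 0.0183]
tool_rot: [-0.0, 0.655, 0.756, 0.0]
contact_force: [-0.3, -0.1, -0.9]
gripper_width: 0.521
```

>>> {"name": "drive_tool", "arguments": {
  "series": [-1,0,1,0,0,0,0,-1,0,1,0,0,0,0,-1,0,0,0,0,0,0]
}}

```text
t: 8.75
eef_pos: [0.5656, -0.1447, 0.0184]
tool_rot: [0.0, 0.655, 0.755, -0.0]
contact_force: [-0.3, -0.1, -0.4]
gripper_width: 0.522
```

```bash
cat >> h.py <<'E'
BED=np.array([.5235,-.0265,.143])
def bedstate():
    o=bot.get_obs();c,s=np.cos(BED[2]),np.sin(BED[2]);Rb=np.array([[c,-s],[s,c]])
    q=o["tool_rot"];y=R.from_quat([q[1],q[2],q[3],q[0]]).as_matrix()[:,1]
    print("t",round(o["t"],2),"tcp in bed mm",(Rb.T@(np.array(o["eef_pos"])[:2]-BED[:2])*1e3).round(1),"z",round(o["eef_pos"][2]*1e3,1),"psi",np.arctan2(y[1],y[0]).round(4),"F bed",(Rb.T@np.array(o["contact_force"])[:2]).round(2),round(o["contact_force"][2],2),"T",np.round(o["torque"],3),"q7",round(o["q"][6],3),"tau7",round(o["joint_torque"][6],3),"w",round(o["gripper_width"],3))
E
python3 -c "
from h import *
bedstate()"
```

```text
t 8.75 tcp in bed mm [  24.8 -123. ] z 18.4 psi 0.1417 F bed [-0.32 -0.03] -0.4 T [-0.02   0.027  0.056] q7 0.673 tau7 -0.064 w 0.522
```

>>> {"name": "drive_tool", "arguments": {
  "series": [-1,0,1,0,0,0,0,-1,0,0,0,0,0,0]
}}

```text
t: 9.0
eef_pos: [0.5667, -0.1444, 0.0184]
tool_rot: [0.0, 0.655, 0.755, 0.0]
contact_force: [0.0, -0.5, -0.8]
gripper_width: 0.518
```

>>> {"name": "drive_tool", "arguments": {
  "series": [-1,0,1,0,0,0,0,-1,0,0,0,0,0,0]
}}

```text
t: 9.25
eef_pos: [0.5677, -0.1442, 0.0184]
tool_rot: [0.0, 0.655, 0.755, 0.0]
contact_force: [-0.1, 0.5, -0.0]
gripper_width: 0.519
```

```bash
python3 -c "
from h import *
bedstate()"
```

```text
t 9.25 tcp in bed mm [  27.  -122.8] z 18.4 psi 0.142 F bed [-0.04  0.48] -0.01 T [-0.025  0.077  0.056] q7 0.672 tau7 -0.056 w 0.519
```

>>> {"name": "drive_tool", "arguments": {
  "series": [-1,0,1,0,0,0,0,-1,0,0,0,0,0,0]
}}

```text
t: 9.5
eef_pos: [0.5683, -0.1441, 0.0183]
tool_rot: [-0.0, 0.655, 0.756, -0.0]
contact_force: [-0.3, 0.3, -0.6]
gripper_width: 0.518
```

>>> {"name": "drive_tool", "arguments": {
  "series": [-1,0,0.7,0,0,0,0,-1,0,0,0,0,0,0]
}}

```text
t: 9.75
eef_pos: [0.5688, -0.144, 0.0182]
tool_rot: [-0.0, 0.655, 0.756, -0.0]
contact_force: [-2.2, -0.6, -0.7]
gripper_width: 0.523
```

>>> {"name": "drive_tool", "arguments": {
  "series": [-1,0,0.7,0,0,0,0,-1,0,0,0,0,0,0]
}}

```text
t: 10.0
eef_pos: [0.5688, -0.144, 0.0183]
tool_rot: [-0.001, 0.655, 0.756, -0.001]
contact_force: [-6.0, -0.0, 1.9]
gripper_width: 0.517
```

```bash
python3 -c "
from h import *
bedstate()"
```

```text
t 10.0 tcp in bed mm [  28.1 -122.8] z 18.3 psi 0.1421 F bed [-5.92  0.8 ] 1.89 T [-0.158  1.     0.655] q7 0.67 tau7 -0.653 w 0.517
```

Contact with the fence is about 6 N, acting roughly 0.11 m ahead of the grip. That is the fence's near end, so the batten is slightly anticlockwise of the fence. I'll turn it clockwise in small steps until the contact moves forward.

>>> {"name": "drive_tool", "arguments": {
  "series": [-1,0,0,0,0,0,0.005,-1,0,0,0,0,0,0]
}}

```text
t: 10.25
eef_pos: [0.5688, -0.1441, 0.0182]
tool_rot: [-0.001, 0.657, 0.754, -0.001]
contact_force: [-5.3, -1.0, 1.2]
gripper_width: 0.521
```

```bash
python3 -c "
from h import *
bedstate()"
```

```text
t 10.25 tcp in bed mm [  28.  -122.8] z 18.2 psi 0.1378 F bed [-5.4  -0.19] 1.17 T [-0.224  1.019  0.942] q7 0.667 tau7 -0.892 w 0.521
```

>>> {"name": "drive_tool", "arguments": {
  "series": [-1,0,0,0,0,0,0.005,-1,0,0,0,0,0,0]
}}

```text
t: 10.5
eef_pos: [0.5688, -0.1441, 0.0183]
tool_rot: [-0.001, 0.658, 0.753, -0.001]
contact_force: [-4.8, -1.3, 1.7]
gripper_width: 0.52
```

```bash
python3 -c "
from h import *
bedstate()"
```

```text
t 10.5 tcp in bed mm [  28.  -122.9] z 18.3 psi 0.1333 F bed [-4.92 -0.58] 1.74 T [-0.299  0.987  1.014] q7 0.663 tau7 -1.034 w 0.52
```

The batten lies flat on the fence now, with the contact resultant about 0.21 m ahead of the grip. Next is the push along the fence to the stop.

>>> {"name": "drive_tool", "arguments": {
  "series": [-1,1,0,0,0,0,0,-1,1,0,0,0,0,0,-1,1,0,0,0,0,0,-1,0,0,0,0,0,0]
}}

```text
t: 11.0
eef_pos: [0.5685, -0.1421, 0.0183]
tool_rot: [-0.0, 0.659, 0.752, -0.001]
contact_force: [-4.4, -2.9, 0.5]
gripper_width: 0.522
```

>>> {"name": "drive_tool", "arguments": {
  "series": [-1,1,0,0,0,0,0,-1,0,0,0,0,0,0]
}}

```text
t: 11.25
eef_pos: [0.5683, -0.1411, 0.0183]
tool_rot: [-0.0, 0.659, 0.752, -0.001]
contact_force: [-4.3, -3.0, 1.0]
gripper_width: 0.522
```

>>> {"name": "drive_tool", "arguments": {
  "series": [-1,1,0,0,0,0,0,-1,0,0,0,0,0,0]
}}

```text
t: 11.5
eef_pos: [0.5682, -0.1402, 0.0183]
tool_rot: [-0.0, 0.659, 0.752, -0.001]
contact_force: [-4.3, -3.2, 0.8]
gripper_width: 0.522
```

```bash
python3 -c "
from h import *
bedstate()"
```

```text
t 11.5 tcp in bed mm [  28.  -118.9] z 18.3 psi 0.1328 F bed [-4.74 -2.58] 0.79 T [-0.781  0.92   0.997] q7 0.656 tau7 -1.083 w 0.522
```

>>> {"name": "drive_tool", "arguments": {
  "series": [-1,1,0,0,0,0,0,-1,0,0,0,0,0,0]
}}

```text
t: 11.75
eef_pos: [0.568, -0.1392, 0.0183]
tool_rot: [-0.0, 0.659, 0.752, -0.001]
contact_force: [-4.2, -4.5, -0.2]
gripper_width: 0.524
```

>>> {"name": "drive_tool", "arguments": {
  "series": [-1,1,0,0,0,0,0,-1,0,0,0,0,0,0]
}}

```text
t: 12.0
eef_pos: [0.5679, -0.1383, 0.0182]
tool_rot: [-0.0, 0.659, 0.752, -0.001]
contact_force: [-4.5, -3.8, 0.9]
gripper_width: 0.517
```

>>> {"name": "drive_tool", "arguments": {
  "series": [-1,0.7,0,0,0,0,0,-1,0,0,0,0,0,0]
}}

```text
t: 12.25
eef_pos: [0.5678, -0.1376, 0.0183]
tool_rot: [-0.0, 0.659, 0.752, -0.001]
contact_force: [-4.9, -3.6, 0.7]
gripper_width: 0.524
```

```bash
python3 -c "
from h import *
bedstate()"
```

```text
t 12.25 tcp in bed mm [  28.  -116.3] z 18.3 psi 0.1328 F bed [-5.35 -2.87] 0.75 T [-0.863  0.874  1.109] q7 0.652 tau7 -1.087 w 0.524
```

>>> {"name": "drive_tool", "arguments": {
  "series": [-1,1,0,0,0,0,0,-1,0,0,0,0,0,0]
}}

```text
t: 12.5
eef_pos: [0.5677, -0.1366, 0.0183]
tool_rot: [-0.0, 0.659, 0.752, -0.001]
contact_force: [-5.2, -3.8, 0.5]
gripper_width: 0.518
```

>>> {"name": "drive_tool", "arguments": {
  "series": [-1,1,0,0,0,0,0,-1,0,0,0,0,0,0]
}}

```text
t: 12.75
eef_pos: [0.5676, -0.136, 0.0183]
tool_rot: [0.0, 0.659, 0.752, -0.001]
contact_force: [-4.1, -5.1, -0.9]
gripper_width: 0.519
```

>>> {"name": "drive_tool", "arguments": {
  "series": [-1,0.7,0,0,0,0,0,-1,0,0,0,0,0,0]
}}

```text
t: 13.0
eef_pos: [0.5676, -0.136, 0.0183]
tool_rot: [0.001, 0.659, 0.752, -0.002]
contact_force: [-3.8, -5.9, -0.2]
gripper_width: 0.516
```

```bash
python3 -c "
from h import *
bedstate()"
```

```text
t 13.0 tcp in bed mm [  28.  -114.7] z 18.3 psi 0.1323 F bed [-4.59 -5.28] -0.17 T [-1.365  0.812  1.125] q7 0.648 tau7 -1.153 w 0.516
```

>>> {"name": "drive_tool", "arguments": {
  "series": [-1,0.7,0,0,0,0,0,-1,0,0,0,0,0,0]
}}

```text
t: 13.25
eef_pos: [0.5676, -0.1359, 0.0184]
tool_rot: [0.001, 0.66, 0.752, -0.001]
contact_force: [-3.9, -7.1, -1.4]
gripper_width: 0.519
```

```bash
python3 - <<'E'
from h import *
import pickle
bedstate()
n=cam("side");pickle.dump(n,open("s5.pkl","wb"));m=lambda *l:np.array(l)/1000
# overlay of home outline of batten & crop
c,s=np.cos(.138),np.sin(.138)
a=cv2.resize(n["pixels"][235:345,225:385],(800,550),interpolation=cv2.INTER_CUBIC)
cv2.imwrite("pics/s5.png",a)
E
```

```text
t 13.25 tcp in bed mm [  28.  -114.6] z 18.4 psi 0.1305 F bed [-4.91 -6.45] -1.45 T [-1.548  0.8    0.688] q7 0.646 tau7 -0.737 w 0.519
```

>>> {"name": "drive_tool", "arguments": {
  "series": [-1,-0.7,-0.5,0,0,0,0,-1,0,0,0,0,0,0]
}}

```text
t: 13.55
eef_pos: [0.5675, -0.1359, 0.0184]
tool_rot: [0.001, 0.659, 0.752, -0.001]
contact_force: [-3.1, -5.4, -0.3]
gripper_width: 0.518
```

```bash
python3 -c "
from h import *
bedstate()"
```

```text
t 13.55 tcp in bed mm [  28.  -114.6] z 18.4 psi 0.1309 F bed [-3.79 -4.89] -0.33 T [-1.223  0.682  0.664] q7 0.648 tau7 -0.669 w 0.518
```

>>> {"name": "drive_tool", "arguments": {
  "series": [0.5,0,0,0,0,0,0,0.5,0,0,0,0,0,0,0.5,0,0,0,0,0,0,0.5,0,0,-10,0,0,0,0.5,0,0,-20,0,0,0,0.5,0,0,-30,0,0,0,0.5,0,0,-40,0,0,0,0.5,0,0,-50,0,0,0,0.5,0,0,-50,0,0,0,0.5,0,0,-50,0,0,0,0.5,0,0,-20,0,0,0]
}}

```text
t: 14.92
eef_pos: [0.5691, -0.1346, 0.2933]
tool_rot: [0.002, 0.659, 0.752, 0.002]
contact_force: [-0.2, 0.2, -1.1]
gripper_width: 0.752
```

```bash
python3 -c "
from h import *
bedstate()
plan([.53,.00,.31],.101,4,jaw=.3)"
```

```text
t 14.93 tcp in bed mm [  29.7 -113.4] z 293.3 psi 0.1309 F bed [-0.15  0.25] -1.09 T [ 0.047 -0.018 -0.065] q7 0.448 tau7 0.032 w 0.752
tilt z [ 0.0063  0.     -1.    ] psi 0.1309
0.3,34.6,-5.3,-4.2,0,0,0.007,
0.3,34.6,-5.5,-4.1,0,0,0.007,
0.3,34.6,-5.8,-4.2,0,0,0.007,
0.3,34.5,-6.0,-4.2,0,0,0.007,
```

```bash
python3 -c "
from h import *
plan([.5395,.057,.28],.101,6,jaw=0)"
```

```text
tilt z [ 0.0063  0.     -1.    ] psi 0.1309
0,32.3,-0.7,2.2,0,0,0.005,
0,32.3,-0.9,2.2,0,0,0.005,
0,32.3,-1.0,2.3,0,0,0.005,
0,32.3,-1.2,2.2,0,0,0.005,
0,32.2,-1.4,2.2,0,0,0.005,
0,32.3,-1.5,2.2,0,0,0.005,
```

>>> {"name": "drive_tool", "arguments": {
  "series": [0,32.5,-0.7,2,0,0,0.005,0,32.5,-0.9,2,0,0,0.005,0,32.5,-1,2,0,0,0.005,0,32,-1,2,0,0,0.005,0,32,-1.5,2,0,0,0.005,0,32,-1.5,2,0,0,0.005,0,0,0,0,0,0,0]
}}

```text
t: 15.8
eef_pos: [0.5379, 0.0605, 0.2774]
tool_rot: [-0.0, 0.669, 0.744, 0.001]
contact_force: [0.1, -0.1, 0.6]
gripper_width: 0.503
```

```bash
python3 - <<'E'
from h import *
import pickle
bedstate();st()
w=cam("wrist");s=cam("side");n=cam("scene");pickle.dump((w,s,n),open("m6.pkl","wb"))
print(proj(w,[[.5395,.057,.179]]))
f=lambda im,x,y,W,H,k:cv2.resize(im[y:y+H,x:x+W],(int(W*k),int(H*k)),interpolation=cv2.INTER_CUBIC)
A=f(w["pixels"],250,20,200,300,2)   #400x600
B=f(s["pixels"],225,235,160,120,2.5) #400x300
Cc=f(n["pixels"],270,220,133,100,3);Cc=cv2.resize(Cc,(400,300))
cv2.imwrite("pics/m6.png",np.hstack([A,np.vstack([B,Cc])]))
E
```

```text
t 15.8 tcp in bed mm [26.7 84. ] z 277.4 psi 0.1063 F bed [ 0.07 -0.07] 0.59 T [-0.064 -0.01  -0.021] q7 0.016 tau7 -0.313 w 0.503
{'t': 15.8, 'eef_pos': [0.538, 0.06, 0.277], 'tool_rot': [-0.0, 0.669, 0.744, 0.001], 'contact_force': [0.082, -0.062, 0.594], 'torque': [-0.064, -0.01, -0.021], 'gripper_width': 0.503, 'q': [-0.713, 0.214, 0.578, 1.831, -0.13, 1.133, 0.016]}
[[321.56416283 236.12580609]]
```

View pics/m6.png

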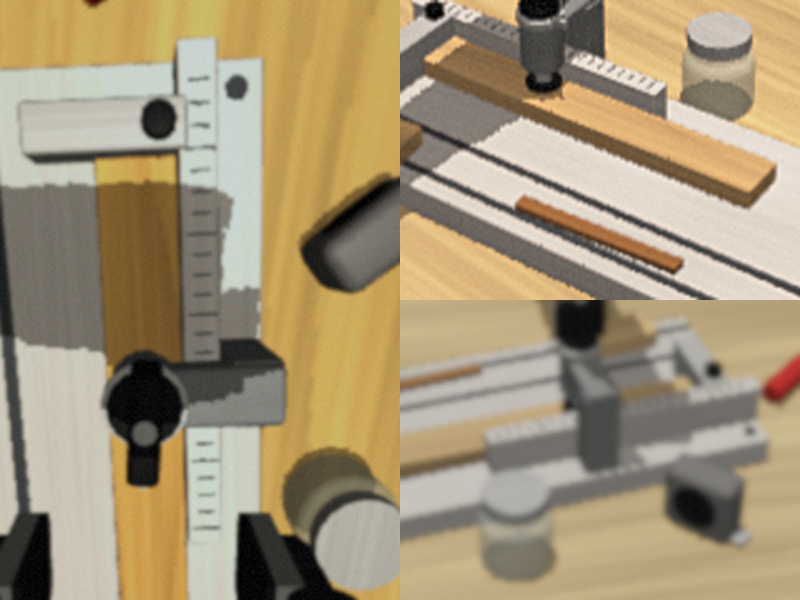

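Batten end meets the stop (crop (130,155)) and lies along the fence; cap disc is at (145,432) in the crop, as predicted. I'll lower over the cap.

>>> {"name": "drive_tool", "arguments": {
  "series": [0,-2,1,20,0,0,0.01,0,-1.5,0.5,30,0,0,0,0,0,0,30,0,0,0,0,0,0,25,0,0,0,0,0,0,15,0,0,0,0,0,0,10,0,0,0,0,0,0,8,0,0,0,0,0,0,0,0,0,0]
}}

```text
t: 16.95
eef_pos: [0.5403, 0.0544, 0.1383]
tool_rot: [-0.0, 0.674, 0.739, -0.0]
contact_force: [0.1, -0.4, 0.4]
gripper_width: 0.503
```

```bash
python3 -c "
from h import *
bedstate();plan([.5397,.057,.135],.095,1)"
```

```text
t 16.95 tcp in bed mm [28.1 77.6] z 138.3 psi 0.0919 F bed [ 0.08 -0.4 ] 0.37 T [ 0.016 -0.032  0.026] q7 0.125 tau7 0.042 w 0.503
tilt z [-2.e-04 -0.e+00 -1.e+00] psi 0.0919
1,2.7,-0.3,3.3,0,0,-0.003,
```

>>> {"name": "drive_tool", "arguments": {
  "series": [0,2.5,-0.3,2,0,0,0,0,0,0,0,0,0,0,-1,0,0,0,0,0,0,-1,0,0,0,0,0,0,-1,0,0,0,0,0,0,-1,0,0,0,0,0,0,-1,0,0,0,0,0,0],
  "force": 30
}}

```text
t: 17.82
eef_pos: [0.5391, 0.0567, 0.1367]
tool_rot: [-0.001, 0.674, 0.739, -0.0]
contact_force: [-3.3, -0.9, 5.7]
gripper_width: 0.155
```

```bash
python3 -c "
from h import *
bedstate();plan([.5397,.057,.135],.095,1)"
```

```text
t 17.82 tcp in bed mm [27.3 80.1] z 136.7 psi 0.0918 F bed [-3.42 -0.38] 5.73 T [-0.128  0.713  0.065] q7 0.121 tau7 -0.016 w 0.155
tilt z [-1.4e-03  3.0e-04 -1.0e+00] psi 0.0918
1,0.2,0.6,1.7,0,0,-0.003,
```

>>> {"name": "drive_tool", "arguments": {
  "series": [-1,0,-0.6,-1,0,0,0,-1,0,0,0,0,0,0.05,-1,0,0,0,0,0,0.1,-1,0,0,0,0,0,0.1,-1,0,0,0,0,0,0.1]
}}

```text
t: 18.45
eef_pos: [0.539, 0.0567, 0.1368]
tool_rot: [0.0, 0.793, 0.609, -0.0]
contact_force: [1.0, 0.4, -6.0]
gripper_width: 0.161
```

```bash
python3 -c "
from h import *
bedstate()"
```

```text
t 18.45 tcp in bed mm [27.2 80.1] z 136.8 psi -0.261 F bed [1.08 0.21] -5.97 T [-0.075 -0.354  0.071] q7 -0.185 tau7 0.838 w 0.161
```

>>> {"name": "drive_tool", "arguments": {
  "series": [-1,0,0,0,0,0,0.1,-1,0,0,0,0,0,0.1,-1,0,0,0,0,0,0.1,-1,0,0,0,0,0,0.1]
}}

```text
t: 18.95
eef_pos: [0.539, 0.0567, 0.1369]
tool_rot: [0.0, 0.898, 0.439, -0.0]
contact_force: [2.1, -0.1, -6.3]
gripper_width: 0.158
```

```bash
python3 -c "
from h import *
bedstate()"
```

```text
t 18.95 tcp in bed mm [27.2 80.1] z 136.9 psi -0.661 F bed [ 2.11 -0.43] -6.34 T [-0.177 -0.417  0.076] q7 -0.524 tau7 0.819 w 0.158
```

>>> {"name": "drive_tool", "arguments": {
  "series": [-1,0,0,0.5,0,0,0.1,-1,0,0,0,0,0,0.1,-1,0,0,0,0,0,0.1]
}}

```text
t: 19.32
eef_pos: [0.5391, 0.0566, 0.1368]
tool_rot: [0.0, 0.954, 0.3, -0.0]
contact_force: [0.0, -0.6, -1.9]
gripper_width: 0.16
```

```bash
python3 -c "
from h import *
bedstate()"
```

```text
t 19.32 tcp in bed mm [27.3 80.1] z 136.8 psi -0.9611 F bed [-0.06 -0.6 ] -1.94 T [-0.172  0.02   0.081] q7 -0.773 tau7 0.803 w 0.16
```

>>> {"name": "drive_tool", "arguments": {
  "series": [-1,0,0,0,0,0,0.1,-1,0,0,0,0,0,0.1,-1,0,0,0,0,0,0.1]
}}

```text
t: 19.7
eef_pos: [0.5391, 0.0566, 0.1368]
tool_rot: [0.0, 0.988, 0.154, -0.0]
contact_force: [0.1, -0.5, -1.7]
gripper_width: 0.158
```

```bash
python3 -c "
from h import *
bedstate()"
```

```text
t 19.7 tcp in bed mm [27.3 80. ] z 136.8 psi -1.2611 F bed [ 0.01 -0.52] -1.72 T [-0.282  0.004  0.128] q7 -1.017 tau7 0.787 w 0.158
```

>>> {"name": "drive_tool", "arguments": {
  "series": [-1,0,0,0,0,0,0.1]
}}

```text
t: 19.82
eef_pos: [0.5391, 0.0565, 0.1368]
tool_rot: [0.0, 0.995, 0.105, -0.0]
contact_force: [0.2, -0.8, -1.5]
gripper_width: 0.158
```

```bash
python3 -c "
from h import *
bedstate()"
```

```text
t 19.82 tcp in bed mm [27.3 80. ] z 136.8 psi -1.3611 F bed [ 0.06 -0.78] -1.46 T [-0.223 -0.006  0.085] q7 -1.098 tau7 0.782 w 0.158
```

>>> {"name": "drive_tool", "arguments": {
  "series": [-1,0,0,0,0,0,0.1]
}}

```text
t: 19.95
eef_pos: [0.5391, 0.0566, 0.1368]
tool_rot: [0.0, 0.998, 0.055, -0.0]
contact_force: [-0.0, -1.4, -1.7]
gripper_width: 0.16
```

```bash
python3 -c "
from h import *
bedstate()"
```

```text
t 19.95 tcp in bed mm [27.3 80. ] z 136.8 psi -1.461 F bed [-0.21 -1.34] -1.74 T [-0.266  0.022  0.094] q7 -1.178 tau7 0.777 w 0.16
```

>>> {"name": "drive_tool", "arguments": {
  "series": [-1,0,0,0,0,0,0.1]
}}

```text
t: 20.08
eef_pos: [0.5391, 0.0565, 0.1368]
tool_rot: [0.0, 1.0, 0.005, -0.0]
contact_force: [-0.7, -0.6, -1.8]
gripper_width: 0.157
```

```bash
python3 -c "
from h import *
bedstate()"
```

```text
t 20.07 tcp in bed mm [27.2 80. ] z 136.8 psi -1.5611 F bed [-0.81 -0.52] -1.8 T [-0.311  0.031  0.048] q7 -1.258 tau7 0.773 w 0.157
```

>>> {"name": "drive_tool", "arguments": {
  "series": [-1,0,0,0,0,0,0.1,-1,0,0,0,0,0,0.1]
}}

```text
t: 20.32
eef_pos: [0.5391, 0.0565, 0.1368]
tool_rot: [0.0, 0.995, -0.095, -0.0]
contact_force: [-0.4, -2.5, -1.7]
gripper_width: 0.162
```

```bash
python3 -c "
from h import *
bedstate()"
```

```text
t 20.32 tcp in bed mm [27.2 80. ] z 136.8 psi -1.761 F bed [-0.78 -2.41] -1.69 T [-0.351  0.037  0.015] q7 -1.416 tau7 0.766 w 0.162
```

>>> {"name": "drive_tool", "arguments": {
  "series": [-1,0,0,0,0,0,0.1,-1,0,0,0,0,0,0.1]
}}

```text
t: 20.58
eef_pos: [0.539, 0.0565, 0.1368]
tool_rot: [0.0, 0.981, -0.194, -0.0]
contact_force: [-0.1, -1.5, -1.8]
gripper_width: 0.157
```

```bash
python3 -c "
from h import *
bedstate()"
```

```text
t 20.57 tcp in bed mm [27.2 79.9] z 136.8 psi -1.961 F bed [-0.28 -1.49] -1.77 T [-0.407  0.117  0.071] q7 -1.574 tau7 0.761 w 0.157
```

>>> {"name": "drive_tool", "arguments": {
  "series": [-1,0,0,0,0,0,0.1,-1,0,0,0,0,0,0.1]
}}

```text
t: 20.82
eef_pos: [0.539, 0.0565, 0.1368]
tool_rot: [0.0, 0.957, -0.291, 0.0]
contact_force: [-0.9, -1.3, -1.4]
gripper_width: 0.161
```

```bash
python3 -c "
from h import *
bedstate()"
```

```text
t 20.82 tcp in bed mm [27.2 79.9] z 136.8 psi -2.161 F bed [-1.03 -1.16] -1.44 T [-0.348  0.113  0.061] q7 -1.731 tau7 0.76 w 0.161
```

>>> {"name": "drive_tool", "arguments": {
  "series": [-1,0,0,0,0,0,0.1,-1,0,0,0,0,0,0.1]
}}

```text
t: 21.08
eef_pos: [0.539, 0.0565, 0.1368]
tool_rot: [0.0, 0.923, -0.385, 0.0]
contact_force: [-0.2, -2.3, -1.5]
gripper_width: 0.156
```

```bash
python3 -c "
from h import *
bedstate()"
```

```text
t 21.07 tcp in bed mm [27.2 79.9] z 136.8 psi -2.3609 F bed [-0.5  -2.21] -1.55 T [-0.447  0.063  0.139] q7 -1.887 tau7 0.689 w 0.156
```

>>> {"name": "drive_tool", "arguments": {
  "series": [-1,0,0,0,0,0,0.1,-1,0,0,0,0,0,0.1]
}}

```text
t: 21.32
eef_pos: [0.539, 0.0565, 0.1368]
tool_rot: [0.0, 0.88, -0.475, 0.0]
contact_force: [-0.5, -1.7, -0.7]
gripper_width: 0.156
```

```bash
python3 -c "
from h import *
bedstate()"
```

```text
t 21.32 tcp in bed mm [27.2 79.9] z 136.8 psi -2.5605 F bed [-0.79 -1.64] -0.65 T [-0.409  0.202  0.251] q7 -2.044 tau7 0.583 w 0.156
```

>>> {"name": "drive_tool", "arguments": {
  "series": [-1,0,0,0,0,0,0.1,-1,0,0,0,0,0,0.1]
}}

```text
t: 21.58
eef_pos: [0.5389, 0.0565, 0.1368]
tool_rot: [0.001, 0.828, -0.56, 0.0]
contact_force: [-0.6, -2.3, -0.9]
gripper_width: 0.154
```

```bash
python3 -c "
from h import *
bedstate()"
```

```text
t 21.57 tcp in bed mm [27.1 79.9] z 136.8 psi -2.7605 F bed [-0.88 -2.16] -0.85 T [-0.44   0.164  0.286] q7 -2.203 tau7 0.592 w 0.154
```

Torque has levelled at about 0.25 N m, so the clutch began slipping near psi −2.52 and has slipped about 0.24 rad so far. About 0.53 rad more is needed.

>>> {"name": "drive_tool", "arguments": {
  "series": [-1,0,0,0,0,0,0.1,-1,0,0,0,0,0,0.1,-1,0,0,0,0,0,0.1,-1,0,0,0,0,0,0.1,-1,0,0,0,0,0,0.1,-1,0,0,0,0,0,0.03,-1,0,0,0,0,0,0]
}}

```text
t: 22.45
eef_pos: [0.5389, 0.0565, 0.1368]
tool_rot: [-0.0, -0.654, 0.757, -0.0]
contact_force: [-2.2, -2.5, -0.2]
gripper_width: 0.159
```

```bash
python3 -c "
from h import *
bedstate()"
```

```text
t 22.45 tcp in bed mm [27.1 80. ] z 136.8 psi 2.9963 F bed [-2.57 -2.12] -0.22 T [-0.509  0.4    0.169] q7 -2.633 tau7 -0.292 w 0.159
```

>>> {"name": "drive_tool", "arguments": {
  "series": [0,0,0,0,0,0,0,0,0,0,0,0,0,0,0,0,0,0,0,0,0,0,0,0,-10,0,0,0,0,0,0,-20,0,0,0,0,0,0,-30,0,0,0,0,0,0,-30,0,0,0,0,0,0,-20,0,0,0,0,0,0,0,0,0,0]
}}

```text
t: 23.58
eef_pos: [0.5401, 0.0566, 0.2487]
tool_rot: [0.002, -0.654, 0.757, -0.0]
contact_force: [0.3, 0.9, -0.0]
gripper_width: 0.502
```

```bash
python3 - <<'E'
from h import *
import pickle
bedstate()
w=cam("wrist");s=cam("side");n=cam("scene");pickle.dump((w,s,n),open("m7.pkl","wb"))
p=proj(w,[[.5395,.057,.179],[.5395,.057,.138]]);print(p,proj(s,[[.5395,.057,.145]]),proj(n,[[.5395,.057,.145]]))
# ring profile: brightness around axis at collar-mark radius 24mm, z guesses
g=cv2.cvtColor(w["pixels"],cv2.COLOR_BGR2GRAY)
for z in(.130,.136,.142):
    th=np.arange(0,360,10);P=[[.5395+.0235*np.cos(np.radians(t)),.057+.0235*np.sin(np.radians(t)),z] for t in th]
    uv=proj(w,P);print(z,[int(g[int(round(v)),int(round(u))]) for u,v in uv])
E
```

```text
t 23.57 tcp in bed mm [28.3 79.9] z 248.7 psi 2.9953 F bed [0.41 0.83] -0.04 T [-0.005 -0.029  0.081] q7 -2.828 tau7 -0.238 w 0.502
[[323.97316957 241.09258349]
 [323.72620617 227.16013652]] [[280.34352004 232.56488444]] [[329.5879585 229.8302175]]
0.13 [66, 65, 65, 66, 102, 115, 51, 6, 5, 13, 1, 82, 88, 93, 76, 96, 89, 99, 105, 103, 102, 101, 150, 97, 37, 38, 33, 31, 37, 68, 74, 49, 40, 66, 62, 68]
0.136 [66, 64, 66, 63, 116, 101, 63, 2, 6, 11, 11, 91, 89, 91, 94, 94, 89, 102, 105, 104, 103, 98, 119, 102, 32, 35, 28, 30, 24, 37, 60, 34, 47, 68, 63, 68]
0.142 [65, 66, 64, 98, 109, 99, 97, 7, 15, 4, 3, 84, 90, 95, 92, 90, 89, 99, 105, 103, 105, 94, 97, 68, 36, 72, 17, 14, 6, 43, 56, 39, 60, 68, 67, 69]
```

```bash
python3 - <<'E'
from h import *
import pickle
w,s,n=pickle.load(open("m7.pkl","rb"))
f=lambda im,x,y,W,H,a,b:cv2.resize(im[y:y+H,x:x+W],(a,b),interpolation=cv2.INTER_CUBIC)
A=f(w["pixels"],284,190,80,96,500,600)
B=f(s["pixels"],225,235,160,107,300,200)
D=f(n["pixels"],305,205,60,40,300,200)
E=f(s["pixels"],255,210,60,40,300,200)
cv2.imwrite("pics/m7.png",np.hstack([A,np.vstack([B,D,E])]))
E
```

```text
(no output)
```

View pics/m7.png

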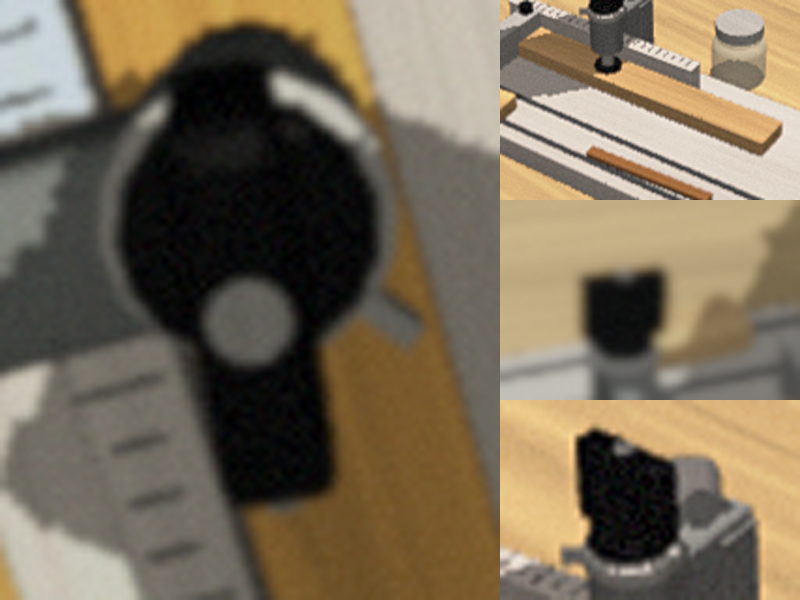

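```bash
python3 - <<'E'
from h import *
import pickle
w,s,n=pickle.load(open("m7.pkl","rb"))
k=lambda u,v:(284+u/6.25-.42,190+v/6.25-.42)
ang=lambda P,Q:np.degrees(np.arctan2(P[1]-Q[1],P[0]-Q[0]))
disc=ray(w,[k(248,321)],.179)[0];print("axis",disc[:2])
for end in((285,497),(288,490)):print("cap",ang(ray(w,[k(*end)],.179)[0],disc))
for z in(.128,.132,.136,.14):
    T=ray(w,[k(410,328),k(385,308)],z);print(z,ang(T[0],disc),ang(T[1],disc),np.linalg.norm((T[0]-disc)[:2]).round(4))
print("tool psi gives bar dirs",np.degrees(2.996)+90-360,np.degrees(2.996)-90)
E
```

```text
axis [0.5399896  0.05681252]
cap 93.0618219100755
cap 94.45137219049053
0.128 136.51372314952573 137.35144537173204 0.028
0.132 138.17576313393405 139.36723549484475 0.0271
0.136 139.95781948798165 141.54290982401386 0.0261
0.14 141.86953210623253 143.8912035579271 0.0252
tool psi gives bar dirs -98.34184457880536 81.65815542119464
```

The mark's end is at (285,497) and the collar tab at (405,322) in the crop. That gives about 46° clockwise slip, agreeing with the turn count of 43–50°. Last, I'll check that the batten and other things haven't shifted.

```bash
python3 - <<'E'
from h import *
import pickle
w6,s6,n6=pickle.load(open("m6.pkl","rb"));w7,s7,n7=pickle.load(open("m7.pkl","rb"));c0=pickle.load(open("c0.pkl","rb"))["side"]
bot.read_camera("side");s8=cam("side")
G=lambda c:cv2.cvtColor(c["pixels"],cv2.COLOR_BGR2GRAY).astype(np.float32)
def sh(a,b,x,y,W,H):
    win=cv2.createHanningWindow((W,H),cv2.CV_32F);d,r=cv2.phaseCorrelate(G(a)[y:y+H,x:x+W],G(b)[y:y+H,x:x+W],win);return np.round(d,2),round(r,2)
print("batten near end m6->now",sh(s6,s8,340,290,60,50),"m7->now",sh(s7,s8,340,290,60,50))
for nm,x,y,W,H in(("pencil",265,305,80,45),("offcut",185,268,60,40),("jar",325,235,50,50),("glue",415,235,50,80),("square",410,340,115,70),("driver",120,240,95,30)):print(nm,sh(c0,s8,x,y,W,H))
print("cap m7->now",sh(s7,s8,260,210,50,60))
# edge fit of batten against bed: near end corners expected at home
g=cv2.Canny(s8["pixels"],60,150)
for yw in(.138,.143):
    c,s=np.cos(yw),np.sin(yw)
    b=BED[:2];print(proj(s8,[[b[0]+c*x-s*y,b[1]+s*x+c*y,.05] for x,y in((.005,-.14),(.05,-.14))]).round(1).tolist())
bedstate()
E
```

```text
batten near end m6->now (array([ 0.02, -0.04]), 0.94) m7->now (array([ 0.05, -0.1 ]), 0.93)
pencil (array([0.06, 0.62]), 0.93)
offcut (array([0.06, 0.07]), 0.72)
jar (array([-0.01, -0.03]), 0.98)
glue (array([-0.09,  0.01]), 0.96)
square (array([-0.07, -0.01]), 1.03)
driver (array([0.03, 0.07]), 0.93)
cap m7->now (array([ 0.04, -0.05]), 0.95)
[[363.9, 311.3], [375.4, 299.5]]
[[364.1, 311.1], [375.5, 299.3]]
t 23.82 tcp in bed mm [26.8 80.3] z 246.0 psi 2.995 F bed [0.14 0.33] -0.66 T [ 0.094  0.005 -0.047] q7 -2.828 tau7 0.005 w 0.501
```

```bash
python3 - <<'E'
from h import *
import pickle
c0=pickle.load(open("c0.pkl","rb"))["side"];s7=pickle.load(open("m7.pkl","rb"))[1]
for c in(c0,s7):
    h=cv2.cvtColor(c["pixels"],cv2.COLOR_BGR2HSV)[312:346,268:342];m=((h[...,0]<16)&(h[...,1]>130)).astype(np.uint8)
    n,l,st_,ce=cv2.connectedComponentsWithStats(m);i=1+st_[1:,4].argmax();print(st_[i],ce[i].round(2))
print(bot.hand_in())
E
```

```text
[  4   2  66  30 379] [36.13 16.38]
[  4   2  66  30 381] [36.07 16.38]
the job is handed in; nothing more can be done
None
```

The batten lies flat along the fence with its end at the stop. The clamp is tightened to about 46° of slip, and the job is handed in at roughly 24 s of the 72 s.

**Batten:** I gripped its free end and slid it to the fence, then to the stop. Peak contact was about 6 N at the fence and 7 N at the stop. The first close missed it and touched nothing: the fingertips sit about 36 mm farther back than the description says. I corrected for that from the pictures.

**Cap:** I turned it clockwise until the torque levelled at about 0.25 N m, added the slip, let go and lifted clear.

**Last checks:**
- **Slip:** The wrist picture gives about 46° (43–50°) of slip. The turn count gives 43–50° after the clutch gave.
- **Cap moved on release:** The cap sits about 12° back from the angle the gripper left it at. This is probably the screw relaxing. The slip measured after release is still on target.
- **Batten:** It has not moved since it was placed, to within 0.1 pixel in the side camera. The pictures show its end at the stop, no gap at the fence, and the pad on it.
- **Other things:** The offcut, pencil, jar, glue, square and driver have not moved. One correlation check suggested a 0.6 pixel pencil shift. A direct check of the pencil's outline showed no movement, so the shift probably came from the batten moving within that crop. I did not check the tape numerically.

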